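# Key a collar onto a display stand's spindle

## Robot

A 6-joint arm with a two-finger parallel gripper is mounted at the origin on the work surface. World frame = base frame: x ahead of the robot, y to its left, z up, the work surface at z = 0. Lengths are in m, angles in rad, forces in N, time in s.
With the tool pointing down it reaches from about 0.3 to 0.775 m from the base axis. Payload 14.6 kg.
Tool frame: the origin (TCP) lies midway between the tips of the shut fingers; the grasp point (between the pads) lies 19 mm behind it (grasp_offset is the distance from the TCP to the grasp point, in m); z points along the fingers, y is the line along which they close (so a half turn about z gives the same grasp; the last joint's range is limited). The gripper opens to 94 mm and grips with 3 to 60 N. Pads are 16 mm wide; open, the fingers measure 119 mm over their backs; the gripper's body (75 mm by 177 mm) begins 78 mm behind the grasp point.
Start: joints at [-1.38, 0.3, 1.521, -0, 1.321, -0.067], TCP at [0.14, -0.532, 0.205] pointing down, gripper open.
Joint ranges: [-3.03, 3.03], [-0.79, 2.21], [0.23, 2.52], [-1.04, 4.18], [0, 3.07], [-2.55, 2.55]. Speed limits (rad/s): [2.22, 2.22, 2.57, 3.14, 3.14, 3.14].

## Interface

Orientations are given as [roll, pitch, yaw] about the fixed x, y, z axes, in that order (R = Rz(yaw) Ry(pitch) Rx(roll)).
In Python, from station import * gives the robot as it stands. The module is installed in compiled form; this text tells all that it offers.
- The arm moves only by the tool send_rows, never from a script. Its argument "rows" is a list of rows, each an object of numbers: "dx", "dy", "dz": the shift along the tool's x, y, z in mm; "roll": the turn about the tool's z in degrees; "jaw": the closure, from -1 (fully open) to 1 (shut). In form: [{"dx": .., "dy": .., "dz": .., "roll": .., "jaw": ..}, ...]. A call has 1 to 12 rows; each row shifts and turns the commanded pose from where the row before left it, along the tool's axes as they then stand; what a row does not reach is not made up. A row lasts 1/12 s, in which the tool goes at most 41.7 mm and 7.16 degrees, less where a joint would pass 70% of its speed; a pose out of reach is approached as far as the arm can. A call is refused whole if a number of a shift passes 41.7 or a number of a turn 7.16, either way. A call with a gripper value outside its range is refused whole. The fingers move at their own pace and stop on an object; "force" is the grip in N (left out, the last holds). Time passes only in rows, so rows that do not move let the fingers close. It gives the time, the measured TCP pose, the force, the opening and the grip force at its end, in the units of the state.
- get_obs(): the state, without advancing time (a new reading comes with each control period).
- camera(name): name is "scene" or "top"; returns a dict with "frame" (400x640x3 uint8, red, green, blue), "z_map" (400x640 float32, m along the optical axis (not along the pixel's ray), 0 where there is no reading), "camera_matrix" (3x3 intrinsics, pixels), "rvec" (rotation vector, rad) and "tvec" (3), from world to camera coordinates, as OpenCV has them. Camera axes: x right, y down, z forward; pixel columns grow to the right and rows downward; lengths in m; the calibration is good to about 2 mm. A picture is of the moment at which its call begins.
- hand_in(): hands the job in; it is judged then, once.
The state is a dict: "time_s": time; "qpos": joint angles; "joint_vel": joint speeds; "tau": joint torques, N m; "ee_pos": TCP position; "eef_rot": TCP orientation; "force": force on the tool from outside, world axes, zero at the start; "moment": the same for the moment, N m; "grip_width": finger opening in m; "grip_force": force on a finger pad.
Only numpy, scipy, OpenCV 4.12 (cv2) and the standard library are available. Lean on these libraries where they do the work, as an engineer would, in place of code of your own. Each camera call takes 0.05 s, during which the arm holds its last target. There are 200 camera calls.

## Task

Slide the loose display stand across the table, without lifting or tipping it, until it sits centred on the blue felt mat; then pinch the bare spindle, with a finger on its brass-coloured flat, and turn it until the flat faces the way the yellow arrow on the base points. Then take the aluminium collar and put it over the spindle with its red set-screw straight over the flat, and finish while still gripping it there, level and wholly on the flat part of the spindle, clear of the hub below it and not standing above the spindle's top: do not let go. The other wares stay where they are.

Things in the scene. Friction and masses are not known exactly. Their poses are not given: they have to be found in the camera images.
- stand: Loose revolving display stand, 0.85 kg: a round dark wooden base, 140 mm across and 24 mm thick, with a fixed dark steel bearing hub, 40 mm across, on its middle up to 55 mm, from which the bare spindle rises to 105 mm. Origin: centre of its underside, on the spindle axis; z up along the spindle; x towards the tip of the yellow arrow painted on the base (the stand's front).
- spindle (a joint): Turn of the spindle in the stand (rad), 0 when its flat faces along the yellow arrow, growing anticlockwise seen from above; turns freely either way (to 3.1 rad) with slight friction (0.02 N m) and stays where it is left. The spindle is dark steel, 22 mm in diameter, 50 mm long above the hub (top 5 mm tapered), with one flat cut over its whole length, so that it measures 17 mm across the flat and 22 mm elsewhere.
- flat: The brass-coloured flat of the spindle, 16 mm wide, 40 mm high, 6.3 mm from the spindle axis. Origin: middle of its face, 79 mm above the underside of the stand; x points straight out of the face, z up; it turns with the spindle.
- collar: Loose aluminium shaft collar, 46 mm outside, 26 mm bore, 24 mm high, 80 g, lying flat on the table, with one red-headed thumb set-screw sticking out radially to 39 mm from the axis (head 12 mm across), its 5 mm tip reaching into the bore to 9 mm from the axis at mid height (12 mm): it therefore goes down over the spindle only with the screw over the flat. Origin: centre of its underside; x points out along the screw, z up. Grip it across its plain sides (along its y).
- screw (a point): Middle of the red set-screw head, 32 mm out from the collar axis, 12 mm above the collar's underside.
- mat: Round blue felt mat with a green rim, 190 mm across, 2 mm thin and lying flat (nothing catches on it). Origin: its centre, on the table.
- purple_basket: Bystander: bulging straw basket with a purple rim, 124 mm across, 105 mm high. Origin: centre of its underside.
- green_bowl: Bystander: dark green and cream woven bowl, 156 mm across, 55 mm high. Origin: centre of its underside.
- glue_bottle: Bystander: teal glue bottle, 38 mm across, 100 mm high. Origin: centre of its underside.
- thread_spool: Bystander: small red spool, 36 mm across and high. Origin: centre of its underside.
- screwdriver: Bystander: yellow-handled screwdriver lying flat along its x. Origin: underneath its middle.
- trinket_box: Bystander: red and yellow painted box, 74 x 54 x 40 mm. Origin: centre of its underside.
- bangle_stand: Bystander: wooden bangle stand, 56 mm foot, 74 mm high. Origin: centre of its underside.
There are look-alikes about, which are no part of the job. Of the things that look like the collar, the smallest one is meant.

How it is judged:
On the way, in this order (a step that is already met when the one before it is completed fails the run):
1. the stand sits on the mat, centred to 25 mm (horizontal distance between stand and mat below 0.025 m and linear speed of stand below 0.02 m/s), for 0.2 s.
2. with a finger on the flat, the spindle is turned so that the flat faces along the arrow, within 0.2 rad (horizontal distance between stand and mat below 0.025 m and value of joint spindle between -0.2 and 0.2 rad and contact force between the fingers and flat above 0.5 N), for 0.2 s.
3. the collar is held on the flat with the set-screw over it (horizontal distance between collar and stand below 0.005 m and angle between the x axis of collar and the x axis of flat, either way round below 0.25 rad and x of screw in the frame of flat above 0.015 m and angle between collar's own z axis and vertical below 0.15 rad and z of collar in the frame of stand between 0.058 and 0.083 m and contact force between the fingers and collar above 2 N), for 0.2 s.
At the end, for the whole second after the job is handed in: Fingers grip the collar (over 2 N) round the spindle: axis within 5 mm, level within 0.15 rad, underside 3 to 28 mm above the hub, screw over the flat within 0.25 rad, still; flat along the arrow within 0.2 rad; stand upright on the table within 25 mm of the mat centre (all of step 3 and horizontal distance between stand and mat below 0.025 m and value of joint spindle between -0.2 and 0.2 rad and linear speed of collar below 0.02 m/s and angle between stand's own z axis and vertical below 0.05 rad); the arm keeps its last pose, push and grip.
It fails at once if the stand is lifted or tipped (height (world z) of stand above 0.02 m or angle between stand's own z axis and vertical above 0.25 rad).
It fails at once if a bystander is moved by more than 40 mm (distance of any of purple_basket, green_bowl, glue_bottle, thread_spool, screwdriver, trinket_box, bangle_stand from where it was at the start of the episode above 0.04 m).
It also fails if it takes over 72 s, if anything falls off the work surface, if the arm or the gripper's body presses on something with over 40 N, if the wrist force passes 120 N, or if a joint passes its speed limit or range.

## Working session

There is one attempt and no reset: what is moved stays moved. The work goes in short steps, Python scripts to look and compute and a tool call to move; the robot and the scene stay as the last step left them, time stands still between calls to the robot, and variables do not carry over. Pictures are saved under pics/ and viewed, at most 10 in all, crops included, and the job is handed in when it is done.

Besides the shell and the picture viewer there is one more tool, called after "Request:" by a JSON object that holds its "api" and its "payload", one argument or row to a line. send_rows: Moves the arm, as the interface text tells. Its arguments: {"type":"object","properties":{"rows":{"type":"array"},"force":{"type":"number"}},"required":["rows"]}

```bash
mkdir -p pics; cat > h.py <<'E'
from station import *
import numpy as np, cv2
def cam(n):
    c=camera(n); c['R']=cv2.Rodrigues(np.array(c['rvec'],float))[0]; c['t']=np.array(c['tvec'],float).ravel(); c['K']=np.array(c['camera_matrix'],float); return c
def ray(c,u,v,h):
    d=c['R'].T@np.linalg.inv(c['K'])@np.array([u,v,1.]); o=-c['R'].T@c['t']
    return o+d*(h-o[2])/d[2]
def proj(c,P):
    p=c['K']@(c['R']@np.array(P,float)+c['t']); return p[:2]/p[2]
def cloud(c):
    z=c['z_map'].astype(float); v,u=np.indices(z.shape)
    P=np.stack([u*z,v*z,z],-1)@np.linalg.inv(c['K']).T
    P=(P-c['t'])@c['R']; P[z==0]=np.nan; return P
def save(n,im,s=1): cv2.imwrite('pics/'+n,cv2.resize(im[:,:,::-1],None,fx=s,fy=s,interpolation=cv2.INTER_CUBIC))
E
python3 - <<'E'
from h import *
for n in('scene','top'):
    c=cam(n); save(n+'0.png',c['frame'],1.25); print(n,-c['R'].T@c['t'],c['K'][0,0])
print(get_obs())
E
```

```text
scene [0.96308505 0.40637729 0.98322613] 385.61345198248404
top [ 0.38025995 -0.03534333  1.437905  ] 515.4678982947511
{'time_s': 0.1, 'qpos': array([-1.37961683e+00,  3.00402344e-01,  1.52150182e+00,  4.52734936e-05,
        1.32064454e+00, -6.65813259e-02]), 'joint_vel': array([ 0.00158605, -0.0011409 , -0.00193752,  0.00174502,  0.00118288,
       -0.00038144]), 'tau': array([ 1.35977672e-03, -5.32645190e+01, -3.53281081e+01,  7.09476345e-02,
        2.35492451e-02, -6.29982151e-05]), 'ee_pos': array([ 0.14018184, -0.53161532,  0.20495756]), 'eef_rot': array([-3.14064164e+00, -1.07364540e-04,  2.57749543e-01]), 'force': array([0.67267679, 0.53796004, 0.25081526]), 'moment': array([-0.0098628 , -0.03493185, -0.00626131]), 'grip_force': 0.0, 'grip_width': 0.09399276432173374}
```

View pics/scene0.png

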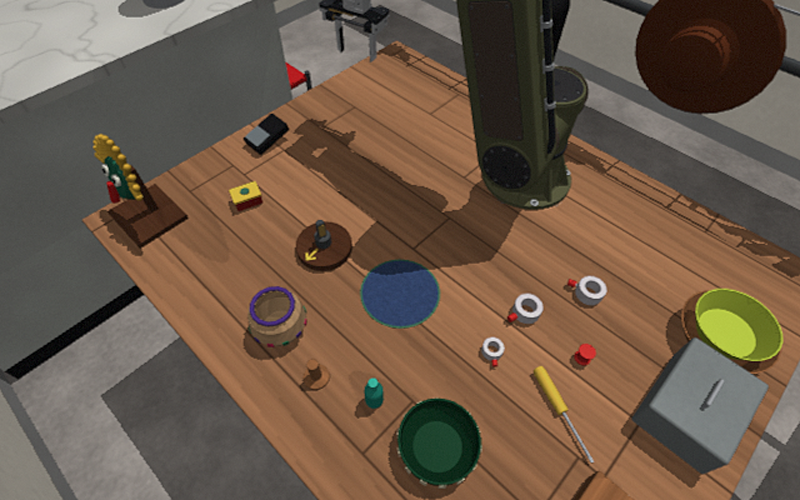

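View pics/top0.png

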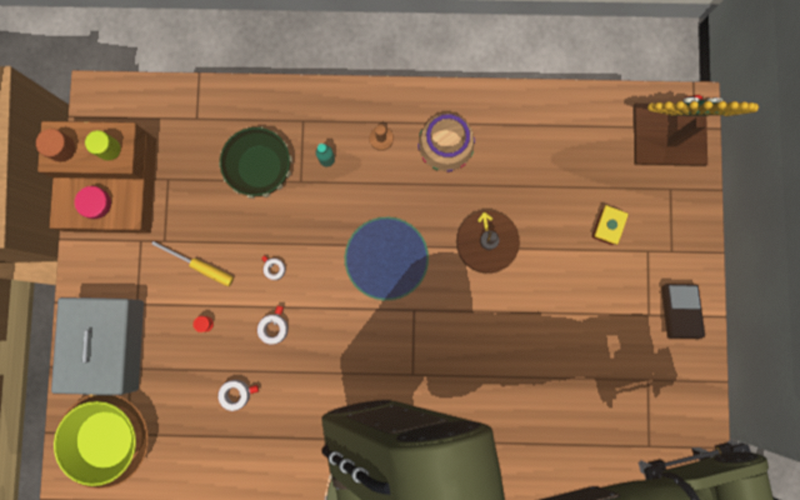

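The scene view shows the stand at (323,245), the mat at (400,293) and the small collar at (493,348) with its screw at (495,362). In the top view they are at (488,240), (387,258) and (273,268).

```bash
cat >> h.py <<'E'
def hsv(c): return cv2.cvtColor(c['frame'],cv2.COLOR_RGB2HSV)
def mask(c,lo,hi,box):
    m=cv2.inRange(hsv(c),np.array(lo),np.array(hi)); k=np.zeros_like(m); x0,y0,x1,y1=box; k[y0:y1,x0:x1]=m[y0:y1,x0:x1]; return k
def pts(m): v,u=np.nonzero(m); return np.stack([u,v],1)
E
python3 - <<'E'
from h import *
t=cam('top'); s=cam('scene')
# mat
m=mask(t,(100,60,20),(125,255,255),(260,160,360,250)); p=pts(m); e=cv2.minEnclosingCircle(p.astype(np.float32)); el=cv2.fitEllipse(max(cv2.findContours(m,0,1)[0],key=len))
print('mat',len(p),e,el,ray(t,*el[0],.002))
m=mask(s,(100,60,20),(125,255,255),(280,200,360,265)); el=cv2.fitEllipse(max(cv2.findContours(m,0,1)[0],key=len)); print(el,ray(s,*el[0],.002))
# clouds
for c,b in((t,(355,155,425,225)),(s,(225,165,295,225))):
    P=cloud(c)[b[1]:b[3],b[0]:b[2]].reshape(-1,3)
    for lo,hi in((.018,.030),(.048,.06),(.1,.112)):
        q=P[(P[:,2]>lo)&(P[:,2]<hi)]; print('stand',lo,len(q),(q.max(0)+q.min(0))/2 if len(q) else '',np.ptp(q,axis=0) if len(q) else '',q.mean(0) if len(q) else '')
# collar
for c,b in((t,(200,195,235,230)),(s,(375,260,415,305))):
    P=cloud(c)[b[1]:b[3],b[0]:b[2]]; q=P[(P[...,2]>.018)&(P[...,2]<.03)]
    print('col',len(q),(q.max(0)+q.min(0))/2,np.ptp(q,axis=0),q.mean(0))
    r=cv2.inRange(hsv(c),(0,150,60),(6,255,255))[b[1]:b[3],b[0]:b[2]]; uv=pts(r); print('red',len(uv)); 
    if len(uv): x=uv.mean(0)+b[:2]; print(ray(c,*x,.014))
for c,b in((t,(355,155,425,225)),(s,(225,165,295,225))):
    r=mask(c,(22,150,120),(35,255,255),b); uv=pts(r); w=np.array([ray(c,*x,.025) for x in uv]); print('arrow',len(uv),w.mean(0),w.max(0),w.min(0))
a=t['frame'][155:225,355:425]; b=s['frame'][160:230,225:295]
a=np.hstack([a,b]); save('st.png',a,5)
E
```

```text
mat 3068 ((308.8341369628906, 206.3199005126953), 31.691179275512695) ((308.6146545410156, 206.19677734375), (61.4953727722168, 62.41056442260742), 55.734500885009766) [0.52558337 0.00767628 0.002     ]
((319.58966064453125, 234.32003784179688), (50.89986038208008, 59.282569885253906), 92.3631362915039) [0.52850017 0.01269602 0.002     ]
stand 0.018 1683 [ 0.5638001  -0.21726658  0.02399623] [0.13755675 0.13901416 0.01198981] [ 0.56276339 -0.2167402   0.02331407]
stand 0.048 98 [ 0.56356613 -0.21605098  0.05350192] [0.03837652 0.0376726  0.01060824] [ 0.56144115 -0.2133158   0.05378121]
stand 0.1 36 [ 0.56377782 -0.21861711  0.1046139 ] [0.01870803 0.01851894 0.00896373] [ 0.56238009 -0.21862679  0.10365537]
stand 0.018 1074 [ 0.56484501 -0.21325045  0.02367053] [0.138663   0.13852146 0.01115343] [ 0.56976298 -0.20619076  0.02301179]
stand 0.048 79 [ 0.56443486 -0.21368038  0.05370577] [0.03792322 0.03773944 0.0107101 ] [ 0.56781671 -0.20797168  0.05377235]
stand 0.1 25 [ 0.56570522 -0.21499259  0.10342996] [0.01823713 0.01636079 0.00633641] [ 0.56500531 -0.21439005  0.10351003]
col 145 [0.49672222 0.25641881 0.02330886] [0.04964986 0.04827752 0.01057752] [0.49383222 0.25584617 0.02266382]
red 16
[0.5176525  0.27830839 0.014     ]
col 162 [0.49702892 0.26063308 0.02355595] [0.05157215 0.04654286 0.01108928] [0.49627891 0.26019547 0.02290143]
red 22
[0.51758898 0.28004025 0.014     ]
arrow 76 [ 0.61344648 -0.21000084  0.025     ] [ 0.62858287 -0.19428902  0.025     ] [ 0.59218941 -0.22470023  0.025     ]
arrow 45 [ 0.61391322 -0.20808711  0.025     ] [ 0.62868603 -0.19305447  0.025     ] [ 0.59261805 -0.22258451  0.025     ]
```

View pics/st.png

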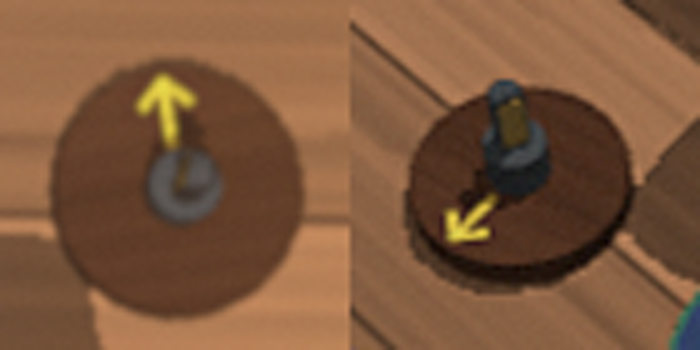

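The crop shows the yellow arrow pointing about along +x (roughly 7°). The brass flat faces the scene camera, at about 60–90°. I'll grip the hub and slide the stand.

Request:
{"api": "send_rows", "payload": {
  "rows": [
    {"dx":35,"dy":-14},
    {"dx":35,"dy":-14},
    {"dx":35,"dy":-14},
    {"dx":35,"dy":-14},
    {"dx":35,"dy":-14},
    {"dx":35,"dy":-14},
    {"dx":35,"dy":-14},
    {"dx":35,"dy":-14},
    {"dx":35,"dy":-14},
    {"dx":35,"dy":-14},
    {"dx":35,"dy":-14,"jaw":-1},
    {"dx":35,"dy":-14,"jaw":-1}
  ]
}}

```text
invalid input at $.rows[0]: expected keys dx, dy, dz, roll, jaw
```

Request:
{"api": "send_rows", "payload": {
  "rows": [
    {"dx":35,"dy":-14},
    {"dx":35,"dy":-14},
    {"roll":7.1},
    {},
    {}
  ]
}}

```text
invalid input at $.rows[0]: expected keys dx, dy, dz, roll, jaw
```

```bash
cat >> h.py <<'E'
def go(x,y,z):
    o=get_obs(); p=o['ee_pos']; a=o['eef_rot'][2]; w=np.array([x,y,z])-p; c,s=np.cos(a),np.sin(a)
    print('t',round(o['time_s'],2),'pos',p.round(4),'rot',np.degrees(o['eef_rot']).round(1),'q6',o['qpos'][5].round(2),'F',np.round(o['force'],1),'gw',o['grip_width'],'gf',o['grip_force'])
    print('dx dy dz mm',(1000*np.array([c*w[0]+s*w[1],s*w[0]-c*w[1],-w[2]])).round(1))
E
python3 -c "
from h import *
go(.5645,-.215,.032)"
```

```text
t 0.2 pos [ 0.1402 -0.5317  0.2051] rot [-180.    -0.    14.8] q6 -0.07 F [-0.5 -0.5 -0.4] gw 0.09388672106114207 gf 0.0
dx dy dz mm [ 491.  -198.1  173.1]
```

All keys needed.

Request:
{"api": "send_rows", "payload": {
  "rows": [
    {"dx":35,"dy":-14,"dz":0,"roll":0,"jaw":-1},
    {"dx":35,"dy":-14,"dz":0,"roll":0,"jaw":-1},
    {"dx":35,"dy":-14,"dz":0,"roll":0,"jaw":-1},
    {"dx":35,"dy":-14,"dz":0,"roll":0,"jaw":-1},
    {"dx":35,"dy":-14,"dz":0,"roll":0,"jaw":-1},
    {"dx":35,"dy":-14,"dz":0,"roll":0,"jaw":-1},
    {"dx":35,"dy":-14,"dz":0,"roll":0,"jaw":-1},
    {"dx":35,"dy":-14,"dz":0,"roll":0,"jaw":-1},
    {"dx":35,"dy":-14,"dz":0,"roll":0,"jaw":-1},
    {"dx":35,"dy":-14,"dz":0,"roll":0,"jaw":-1},
    {"dx":35,"dy":-14,"dz":0,"roll":0,"jaw":-1},
    {"dx":35,"dy":-14,"dz":0,"roll":0,"jaw":-1}
  ]
}}

```text
time_s: 1.2
ee_pos: [0.5048, -0.2608, 0.2054]
eef_rot: [-3.142, 0.0, 0.258]
force: [0.8, -1.5, 0.1]
grip_width: 0.0942
grip_force: 0.0
```

Request:
{"api": "send_rows", "payload": {
  "rows": [
    {"dx":35,"dy":-15,"dz":0,"roll":0,"jaw":-1},
    {"dx":35,"dy":-15,"dz":0,"roll":0,"jaw":-1},
    {"dx":0,"dy":0,"dz":0,"roll":7.1,"jaw":-1},
    {"dx":0,"dy":0,"dz":0,"roll":0,"jaw":-1},
    {"dx":0,"dy":0,"dz":0,"roll":0,"jaw":-1}
  ]
}}

```text
time_s: 1.62
ee_pos: [0.5633, -0.2155, 0.2051]
eef_rot: [-3.141, 0.001, 0.137]
force: [-0.4, -0.7, 0.2]
grip_width: 0.0936
grip_force: 0.0
```

```bash
python3 -c "
from h import *
go(.5645,-.215,.032)"
```

```text
t 1.62 pos [ 0.5633 -0.2155  0.2051] rot [-180.     0.     7.9] q6 1.01 F [-0.4 -0.7  0.2] gw 0.09361763823936844 gf 0.0
dx dy dz mm [  1.3  -0.3 173.1]
```

Request:
{"api": "send_rows", "payload": {
  "rows": [
    {"dx":1,"dy":0,"dz":30,"roll":0,"jaw":-1},
    {"dx":0,"dy":0,"dz":30,"roll":0,"jaw":-1},
    {"dx":0,"dy":0,"dz":30,"roll":0,"jaw":-1},
    {"dx":0,"dy":0,"dz":30,"roll":0,"jaw":-1},
    {"dx":0,"dy":0,"dz":25,"roll":0,"jaw":-1},
    {"dx":0,"dy":0,"dz":17,"roll":0,"jaw":-1},
    {"dx":0,"dy":0,"dz":8,"roll":0,"jaw":-1},
    {"dx":0,"dy":0,"dz":0,"roll":0,"jaw":-1},
    {"dx":0,"dy":0,"dz":0,"roll":0,"jaw":-1}
  ]
}}

```text
time_s: 2.37
ee_pos: [0.5645, -0.216, 0.0363]
eef_rot: [3.141, -0.001, 0.135]
force: [0.0, -0.1, 0.6]
grip_width: 0.0943
grip_force: 0.0
```

Request:
{"api": "send_rows", "payload": {
  "rows": [
    {"dx":0,"dy":0,"dz":0,"roll":0,"jaw":1},
    {"dx":0,"dy":0,"dz":0,"roll":0,"jaw":1},
    {"dx":0,"dy":0,"dz":0,"roll":0,"jaw":1},
    {"dx":0,"dy":0,"dz":0,"roll":0,"jaw":1},
    {"dx":0,"dy":0,"dz":0,"roll":0,"jaw":1},
    {"dx":0,"dy":0,"dz":0,"roll":0,"jaw":1},
    {"dx":0,"dy":0,"dz":0,"roll":0,"jaw":1},
    {"dx":0,"dy":0,"dz":0,"roll":0,"jaw":1}
  ],
  "force": 15
}}

```text
time_s: 3.03
ee_pos: [0.5646, -0.2153, 0.0355]
eef_rot: [3.141, 0.0, 0.134]
force: [1.0, -9.8, -1.2]
grip_width: 0.0441
grip_force: 5.2
```

```bash
python3 - <<'E'
from h import *
go(.527,.010,.033)
t=cam('top'); s=cam('scene')
save('grip.png',np.hstack([t['frame'][150:230,345:435],s['frame'][150:230,215:305]]),4)
E
```

```text
t 3.03 pos [ 0.5646 -0.2153  0.0355] rot [180.    0.    7.7] q6 1.01 F [ 1.  -9.8 -1.2] gw 0.044054536476023205 gf 5.237563401460648
dx dy dz mm [  -7.1 -228.3    2.5]
```

View pics/grip.png

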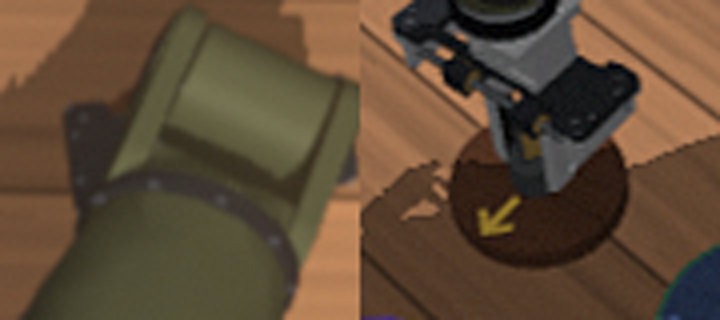

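The view shows the fingers straddling the hub with one pad already touching. Finish closing, then slide.

Request:
{"api": "send_rows", "payload": {
  "rows": [
    {"dx":0,"dy":0,"dz":0,"roll":0,"jaw":1},
    {"dx":0,"dy":0,"dz":0,"roll":0,"jaw":1},
    {"dx":0,"dy":0,"dz":0,"roll":0,"jaw":1},
    {"dx":0,"dy":0,"dz":0,"roll":0,"jaw":1}
  ]
}}

```text
time_s: 3.47
ee_pos: [0.5646, -0.2156, 0.0355]
eef_rot: [3.141, -0.0, 0.134]
force: [1.4, -4.0, -1.2]
grip_width: 0.0399
grip_force: 15.0
```

Request:
{"api": "send_rows", "payload": {
  "rows": [
    {"dx":0,"dy":-4,"dz":0,"roll":0,"jaw":1},
    {"dx":-0.5,"dy":-8,"dz":0,"roll":0,"jaw":1},
    {"dx":-0.5,"dy":-12,"dz":0,"roll":0,"jaw":1},
    {"dx":-0.5,"dy":-12,"dz":0,"roll":0,"jaw":1},
    {"dx":-0.5,"dy":-12,"dz":0,"roll":0,"jaw":1},
    {"dx":-0.5,"dy":-12,"dz":0,"roll":0,"jaw":1},
    {"dx":-0.5,"dy":-12,"dz":0,"roll":0,"jaw":1},
    {"dx":-0.5,"dy":-12,"dz":0,"roll":0,"jaw":1},
    {"dx":-0.5,"dy":-12,"dz":0,"roll":0,"jaw":1},
    {"dx":-0.5,"dy":-12,"dz":0,"roll":0,"jaw":1},
    {"dx":-0.5,"dy":-6,"dz":0,"roll":0,"jaw":1},
    {"dx":0,"dy":0,"dz":0,"roll":0,"jaw":1}
  ]
}}

```text
time_s: 4.47
ee_pos: [0.544, -0.101, 0.0354]
eef_rot: [-3.14, 0.001, 0.135]
force: [-0.9, 5.5, -0.3]
grip_width: 0.0395
grip_force: 15.0
```

Request:
{"api": "send_rows", "payload": {
  "rows": [
    {"dx":0,"dy":-4,"dz":0,"roll":0,"jaw":1},
    {"dx":-0.5,"dy":-8,"dz":0,"roll":0,"jaw":1},
    {"dx":-0.5,"dy":-12,"dz":0,"roll":0,"jaw":1},
    {"dx":-0.5,"dy":-12,"dz":0,"roll":0,"jaw":1},
    {"dx":-0.5,"dy":-12,"dz":0,"roll":0,"jaw":1},
    {"dx":-0.5,"dy":-12,"dz":0,"roll":0,"jaw":1},
    {"dx":-0.5,"dy":-12,"dz":0,"roll":0,"jaw":1},
    {"dx":0,"dy":-12,"dz":0,"roll":0,"jaw":1},
    {"dx":0,"dy":-12,"dz":0,"roll":0,"jaw":1},
    {"dx":0,"dy":-8,"dz":0,"roll":0,"jaw":1},
    {"dx":0,"dy":-4,"dz":0,"roll":0,"jaw":1},
    {"dx":0,"dy":0,"dz":0,"roll":0,"jaw":1}
  ]
}}

```text
time_s: 5.47
ee_pos: [0.5268, 0.0051, 0.0354]
eef_rot: [-3.141, 0.0, 0.135]
force: [-0.5, 4.8, 0.3]
grip_width: 0.0396
grip_force: 15.0
```

```bash
python3 -c "
from h import *
go(.527,.010,.033)"
```

```text
t 5.47 pos [0.5268 0.0051 0.0354] rot [-179.9    0.     7.7] q6 1.37 F [-0.5  4.8  0.3] gw 0.03956359141038202 gf 15.000944584608078
dx dy dz mm [ 0.9 -4.9  2.4]
```

Request:
{"api": "send_rows", "payload": {
  "rows": [
    {"dx":0,"dy":-5,"dz":0,"roll":0,"jaw":1},
    {"dx":0,"dy":0,"dz":0,"roll":0,"jaw":1},
    {"dx":0,"dy":0,"dz":0,"roll":0,"jaw":1},
    {"dx":0,"dy":0,"dz":0,"roll":0,"jaw":1}
  ]
}}

```text
time_s: 5.8
ee_pos: [0.5263, 0.0089, 0.0354]
eef_rot: [-3.141, 0.0, 0.134]
force: [-1.0, 5.6, -0.4]
grip_width: 0.0396
grip_force: 15.0
```

Request:
{"api": "send_rows", "payload": {
  "rows": [
    {"dx":0,"dy":0,"dz":0,"roll":0,"jaw":-1},
    {"dx":0,"dy":0,"dz":0,"roll":0,"jaw":-1},
    {"dx":0,"dy":0,"dz":0,"roll":0,"jaw":-1},
    {"dx":0,"dy":0,"dz":0,"roll":0,"jaw":-1},
    {"dx":0,"dy":0,"dz":-20,"roll":0,"jaw":-1},
    {"dx":0,"dy":0,"dz":-30,"roll":0,"jaw":-1},
    {"dx":0,"dy":0,"dz":-35,"roll":0,"jaw":-1},
    {"dx":0,"dy":0,"dz":-35,"roll":0,"jaw":-1},
    {"dx":0,"dy":0,"dz":-35,"roll":0,"jaw":-1},
    {"dx":0,"dy":0,"dz":-20,"roll":0,"jaw":-1},
    {"dx":0,"dy":0,"dz":0,"roll":0,"jaw":-1}
  ]
}}

```text
time_s: 6.72
ee_pos: [0.5278, 0.0084, 0.2152]
eef_rot: [3.14, -0.007, 0.134]
force: [-0.2, 0.8, -0.1]
grip_width: 0.0939
grip_force: 0.0
```

```bash
python3 - <<'E'
from h import *
go(.527,.010,.033)
s=cam('scene'); u,v=proj(s,(.527,.01,.08)).astype(int); print(u,v)
b=(u-40,v-30,u+40,v+45)
P=cloud(s)
r=mask(s,(22,150,120),(35,255,255),b); uv=pts(r); w=np.array([ray(s,*x,.025) for x in uv]); print('arrow',len(uv),w.mean(0) if len(uv) else '')
for lo,hi in((.018,.030),(.048,.06),(.1,.107)):
    Q=P[b[1]:b[3],b[0]:b[2]].reshape(-1,3); q=Q[(Q[:,2]>lo)&(Q[:,2]<hi)]; print('stand',lo,len(q),(q.max(0)+q.min(0))/2,np.ptp(q,axis=0))
H=hsv(s)
m=mask(s,(12,90,40),(30,255,255),b)
sel=(m>0)&(P[...,2]>.06)&(P[...,2]<.1); q=P[sel]; print(len(q)); print(q.round(4)[:60])
if len(q)>5:
    c=q-q.mean(0); print('normal',np.linalg.svd(c)[2][2],np.linalg.svd(c)[1],q.mean(0))
    l=np.polyfit(q[:,0],q[:,1],1); print(l)
save('flat.png',s['frame'][b[1]:b[3],b[0]:b[2]],7)
E
```

```text
t 6.72 pos [0.5278 0.0084 0.2152] rot [179.9  -0.4   7.7] q6 1.38 F [-0.2  0.8 -0.1] gw 0.09386371653028196 gf 0.0
dx dy dz mm [ -0.6  -1.7 182.2]
319 219
arrow 38 [0.57473804 0.01868313 0.025     ]
stand 0.018 1315 [0.52714984 0.0127322  0.02394394] [0.13980766 0.13919185 0.01182565]
stand 0.048 92 [0.52769466 0.01262214 0.05399852] [0.03818126 0.03864755 0.01187587]
stand 0.1 33 [0.52584164 0.01094019 0.10353916] [0.01784483 0.01627054 0.00689283]
42
[[0.5197 0.0191 0.0969]
 [0.5262 0.0177 0.0976]
 [0.5221 0.0178 0.0932]
 [0.5214 0.0208 0.0956]
 [0.5326 0.0161 0.0979]
 [0.5301 0.0176 0.0968]
 [0.5264 0.018  0.0931]
 [0.5251 0.0205 0.0944]
 [0.5202 0.0199 0.0884]
 [0.5363 0.0159 0.0967]
 [0.5326 0.0163 0.0931]
 [0.5301 0.0177 0.0918]
 [0.5259 0.0177 0.0872]
 [0.5234 0.0192 0.086 ]
 [0.521  0.0208 0.0851]
 [0.535  0.0148 0.089 ]
 [0.5338 0.0174 0.0905]
 [0.5291 0.0169 0.0848]
 [0.5262 0.0181 0.0829]
 [0.5236 0.0195 0.0816]
 [0.5212 0.0211 0.0807]
 [0.5357 0.0156 0.0857]
 [0.5324 0.0164 0.0828]
 [0.5295 0.0174 0.0806]
 [0.5272 0.0191 0.0799]
 [0.5248 0.0207 0.0791]
 [0.5358 0.0157 0.0807]
 [0.5321 0.0162 0.0772]
 [0.5291 0.0172 0.0748]
 [0.5269 0.019  0.0743]
 [0.5231 0.0194 0.0705]
 [0.5368 0.0168 0.0779]
 [0.5342 0.0182 0.0765]
 [0.5287 0.0169 0.0689]
 [0.5266 0.0189 0.0687]
 [0.5225 0.019  0.0642]
 [0.5375 0.0175 0.0742]
 [0.533  0.0172 0.0688]
 [0.5291 0.0174 0.0647]
 [0.5261 0.0186 0.0626]
 [0.5348 0.0152 0.0634]
 [0.532  0.0164 0.0615]]
normal [0.26212722 0.96501065 0.00661567] [0.06995793 0.03368738 0.00566364] [0.52857068 0.01789269 0.08190924]
[-0.26179067  0.15626757]
```

View pics/flat.png

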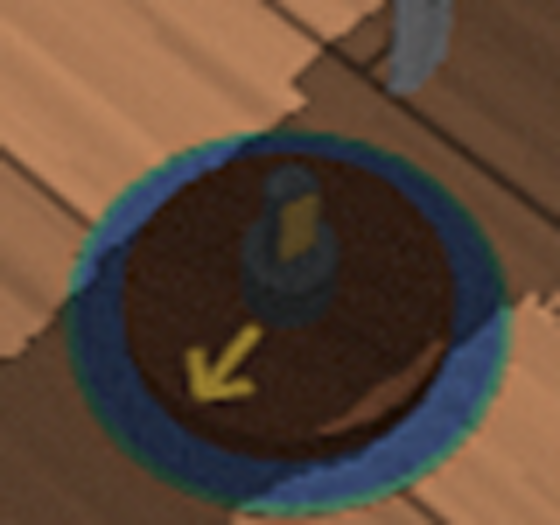

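The flat faces 75° and the arrow 7°, and the stand is centred on the mat (stand at (290,300) in the crop). Next I turn the tool to yaw 165° to pinch across the flat.

Request:
{"api": "send_rows", "payload": {
  "rows": [
    {"dx":0,"dy":0,"dz":0,"roll":-7.15,"jaw":-1},
    {"dx":0,"dy":0,"dz":0,"roll":-7.15,"jaw":-1},
    {"dx":0,"dy":0,"dz":0,"roll":-7.15,"jaw":-1},
    {"dx":0,"dy":0,"dz":0,"roll":-7.15,"jaw":-1},
    {"dx":0,"dy":0,"dz":0,"roll":-7.15,"jaw":-1},
    {"dx":0,"dy":0,"dz":0,"roll":-7.15,"jaw":-1},
    {"dx":0,"dy":0,"dz":0,"roll":-7.15,"jaw":-1},
    {"dx":0,"dy":0,"dz":0,"roll":-7.15,"jaw":-1},
    {"dx":0,"dy":0,"dz":0,"roll":-7.15,"jaw":-1},
    {"dx":0,"dy":0,"dz":0,"roll":-7.15,"jaw":-1},
    {"dx":0,"dy":0,"dz":0,"roll":-7.15,"jaw":-1},
    {"dx":0,"dy":0,"dz":0,"roll":-7.15,"jaw":-1}
  ]
}}

```text
time_s: 7.77
ee_pos: [0.5258, 0.0085, 0.2088]
eef_rot: [-3.139, -0.0, 1.637]
force: [-0.3, 0.9, 0.4]
grip_width: 0.0939
grip_force: 0.0
```

Request:
{"api": "send_rows", "payload": {
  "rows": [
    {"dx":0,"dy":0,"dz":0,"roll":-7.15,"jaw":-1},
    {"dx":0,"dy":0,"dz":0,"roll":-7.15,"jaw":-1},
    {"dx":0,"dy":0,"dz":0,"roll":-7.15,"jaw":-1},
    {"dx":0,"dy":0,"dz":0,"roll":-7.15,"jaw":-1},
    {"dx":0,"dy":0,"dz":0,"roll":-7.15,"jaw":-1},
    {"dx":0,"dy":0,"dz":0,"roll":-7.15,"jaw":-1},
    {"dx":0,"dy":0,"dz":0,"roll":-7.15,"jaw":-1},
    {"dx":0,"dy":0,"dz":0,"roll":-7.15,"jaw":-1},
    {"dx":0,"dy":0,"dz":0,"roll":-7.15,"jaw":-1},
    {"dx":0,"dy":0,"dz":0,"roll":-7.15,"jaw":-1},
    {"dx":0,"dy":0,"dz":0,"roll":0,"jaw":-1},
    {"dx":0,"dy":0,"dz":0,"roll":0,"jaw":-1}
  ]
}}

```text
time_s: 8.77
ee_pos: [0.526, 0.0085, 0.2094]
eef_rot: [-3.141, -0.002, 2.875]
force: [-0.6, -0.1, -0.1]
grip_width: 0.0942
grip_force: 0.0
```

```bash
python3 -c "
from h import *
go(.5259,.0067,.067)"
```

```text
t 8.77 pos [0.526  0.0085 0.2094] rot [-1.800e+02 -1.000e-01  1.647e+02] q6 -1.36 F [-0.6 -0.1 -0.1] gw 0.09423534544424 gf 0.0
dx dy dz mm [ -0.4  -1.8 142.4]
```

Request:
{"api": "send_rows", "payload": {
  "rows": [
    {"dx":0,"dy":-2,"dz":30,"roll":0,"jaw":-1},
    {"dx":0,"dy":0,"dz":35,"roll":0,"jaw":-1},
    {"dx":0,"dy":0,"dz":35,"roll":0,"jaw":-1},
    {"dx":0,"dy":0,"dz":25,"roll":0,"jaw":-1},
    {"dx":0,"dy":0,"dz":15,"roll":0,"jaw":-1},
    {"dx":0,"dy":0,"dz":0,"roll":0,"jaw":0.3},
    {"dx":0,"dy":0,"dz":0,"roll":0,"jaw":0.3},
    {"dx":0,"dy":0,"dz":0,"roll":0,"jaw":0.3},
    {"dx":0,"dy":0,"dz":0,"roll":0,"jaw":0.3},
    {"dx":0,"dy":0,"dz":0,"roll":0,"jaw":0.3},
    {"dx":0,"dy":0,"dz":0,"roll":0,"jaw":0.3},
    {"dx":0,"dy":0,"dz":0,"roll":0,"jaw":0.3}
  ],
  "force": 8
}}

```text
time_s: 9.77
ee_pos: [0.526, 0.0067, 0.071]
eef_rot: [3.141, 0.001, 2.879]
force: [-1.2, 0.0, 0.7]
grip_width: 0.0505
grip_force: 0.0
```

Request:
{"api": "send_rows", "payload": {
  "rows": [
    {"dx":0,"dy":0,"dz":0,"roll":0,"jaw":1},
    {"dx":0,"dy":0,"dz":0,"roll":0,"jaw":1},
    {"dx":0,"dy":0,"dz":0,"roll":0,"jaw":1},
    {"dx":0,"dy":0,"dz":0,"roll":0,"jaw":1},
    {"dx":0,"dy":0,"dz":0,"roll":0,"jaw":1},
    {"dx":0,"dy":0,"dz":0,"roll":0,"jaw":1},
    {"dx":0,"dy":0,"dz":0,"roll":0,"jaw":1},
    {"dx":0,"dy":0,"dz":0,"roll":0,"jaw":1}
  ]
}}

```text
time_s: 10.43
ee_pos: [0.5258, 0.0067, 0.0704]
eef_rot: [3.141, -0.0, 2.879]
force: [1.1, 0.3, -0.0]
grip_width: 0.017
grip_force: 8.0
```

```bash
python3 -c "
from h import *
go(.5242,.0087,.067)"
```

```text
t 10.43 pos [0.5258 0.0067 0.0704] rot [180.  -0. 165.] q6 -1.37 F [ 1.1  0.3 -0. ] gw 0.016972957466834564 gf 8.000002026601578
dx dy dz mm [2.1 1.5 3.4]
```

Opening is 17.0 mm, so the pad is on the flat. Turning 68°.

Request:
{"api": "send_rows", "payload": {
  "rows": [
    {"dx":0,"dy":0,"dz":0,"roll":3,"jaw":1},
    {"dx":0,"dy":0,"dz":0,"roll":6,"jaw":1},
    {"dx":0,"dy":0,"dz":0,"roll":6,"jaw":1},
    {"dx":0,"dy":0,"dz":0,"roll":6,"jaw":1},
    {"dx":0,"dy":0,"dz":0,"roll":6,"jaw":1},
    {"dx":0,"dy":0,"dz":0,"roll":6,"jaw":1},
    {"dx":0,"dy":0,"dz":0,"roll":6,"jaw":1},
    {"dx":0,"dy":0,"dz":0,"roll":6,"jaw":1},
    {"dx":0,"dy":0,"dz":0,"roll":6,"jaw":1},
    {"dx":0,"dy":0,"dz":0,"roll":6,"jaw":1},
    {"dx":0,"dy":0,"dz":0,"roll":6,"jaw":1},
    {"dx":0,"dy":0,"dz":0,"roll":5,"jaw":1}
  ]
}}

```text
time_s: 11.43
ee_pos: [0.5255, 0.0073, 0.0704]
eef_rot: [-3.141, -0.001, 1.687]
force: [-2.3, 5.0, 0.8]
grip_width: 0.0172
grip_force: 8.0
```

Request:
{"api": "send_rows", "payload": {
  "rows": [
    {"dx":0,"dy":0,"dz":0,"roll":0,"jaw":1},
    {"dx":0,"dy":0,"dz":0,"roll":0,"jaw":1},
    {"dx":0,"dy":0,"dz":0,"roll":0,"jaw":1},
    {"dx":0,"dy":0,"dz":0,"roll":0,"jaw":1}
  ]
}}

```text
time_s: 11.77
ee_pos: [0.5255, 0.0073, 0.0704]
eef_rot: [-3.141, -0.001, 1.693]
force: [-2.8, 5.1, 1.1]
grip_width: 0.0169
grip_force: 8.0
```

```bash
python3 - <<'E'
from h import *
go(.5242,.0087,.067)
s=cam('scene'); b=(279,189,359,264); P=cloud(s)
r=mask(s,(22,150,120),(35,255,255),b); uv=pts(r); w=np.array([ray(s,*x,.025) for x in uv]); print('arrow',len(uv),w.mean(0) if len(uv) else '')
Q=P[b[1]:b[3],b[0]:b[2]].reshape(-1,3); q=Q[(Q[:,2]>.018)&(Q[:,2]<.03)]; print(len(q),(q.max(0)+q.min(0))/2,np.ptp(q,axis=0))
E
```

```text
t 11.77 pos [0.5255 0.0073 0.0704] rot [-1.8e+02 -1.0e-01  9.7e+01] q6 -0.18 F [-2.8  5.1  1.1] gw 0.01689941653519762 gf 8.000650825852063
dx dy dz mm [ 1.6 -1.1  3.4]
arrow 35 [0.57567412 0.01710699 0.025     ]
1125 [0.52852832 0.01234482 0.02396754] [0.1365686  0.13572151 0.01154411]
```

The pinch held with the flat now near the arrow direction. Release, rise, and go to the collar.

Request:
{"api": "send_rows", "payload": {
  "rows": [
    {"dx":0,"dy":0,"dz":0,"roll":0,"jaw":-1},
    {"dx":0,"dy":0,"dz":0,"roll":0,"jaw":-1},
    {"dx":0,"dy":0,"dz":0,"roll":0,"jaw":-1},
    {"dx":0,"dy":0,"dz":0,"roll":0,"jaw":-1},
    {"dx":0,"dy":0,"dz":-15,"roll":0,"jaw":-1},
    {"dx":0,"dy":0,"dz":-30,"roll":0,"jaw":-1},
    {"dx":0,"dy":0,"dz":-35,"roll":0,"jaw":-1},
    {"dx":0,"dy":0,"dz":-15,"roll":-7,"jaw":-1},
    {"dx":0,"dy":0,"dz":0,"roll":-7,"jaw":-1},
    {"dx":0,"dy":0,"dz":0,"roll":-7,"jaw":-1},
    {"dx":0,"dy":0,"dz":0,"roll":-7,"jaw":-1},
    {"dx":0,"dy":0,"dz":0,"roll":-7,"jaw":-1}
  ]
}}

```text
time_s: 12.82
ee_pos: [0.5258, 0.0066, 0.1656]
eef_rot: [3.142, 0.0, 2.309]
force: [-0.6, 0.3, 0.4]
grip_width: 0.0924
grip_force: 0.0
```

```bash
python3 -c "
from h import *
go(.500,.2624,.007)"
```

```text
t 12.82 pos [0.5258 0.0066 0.1656] rot [180.    0.  132.3] q6 -0.8 F [-0.6  0.3  0.4] gw 0.09241706496410286 gf 0.0
dx dy dz mm [206.6 153.1 158.6]
```

Request:
{"api": "send_rows", "payload": {
  "rows": [
    {"dx":25,"dy":19,"dz":0,"roll":0,"jaw":-1},
    {"dx":25,"dy":19,"dz":0,"roll":0,"jaw":-1},
    {"dx":25,"dy":19,"dz":0,"roll":0,"jaw":-1},
    {"dx":25,"dy":19,"dz":0,"roll":0,"jaw":-1},
    {"dx":25,"dy":19,"dz":0,"roll":0,"jaw":-1},
    {"dx":25,"dy":19,"dz":0,"roll":0,"jaw":-1},
    {"dx":25,"dy":19,"dz":0,"roll":0,"jaw":-1},
    {"dx":25,"dy":19,"dz":0,"roll":0,"jaw":-1},
    {"dx":6,"dy":1,"dz":0,"roll":0,"jaw":-1},
    {"dx":0,"dy":0,"dz":0,"roll":0,"jaw":-1},
    {"dx":0,"dy":0,"dz":0,"roll":0,"jaw":-1}
  ]
}}

```text
time_s: 13.73
ee_pos: [0.5017, 0.2617, 0.1653]
eef_rot: [-3.141, 0.0, 2.304]
force: [0.2, 0.0, -0.9]
grip_width: 0.0937
grip_force: 0.0
```

```bash
python3 -c "
from h import *
go(.500,.2624,.007)
s=cam('scene'); save('col.png',s['frame'][215:315,335:465],5)"
```

```text
t 13.73 pos [0.5017 0.2617 0.1653] rot [-180.    0.  132.] q6 -0.32 F [ 0.2  0.  -0.9] gw 0.09373432192211832 gf 0.0
dx dy dz mm [  1.7  -0.8 158.3]
```

View pics/col.png

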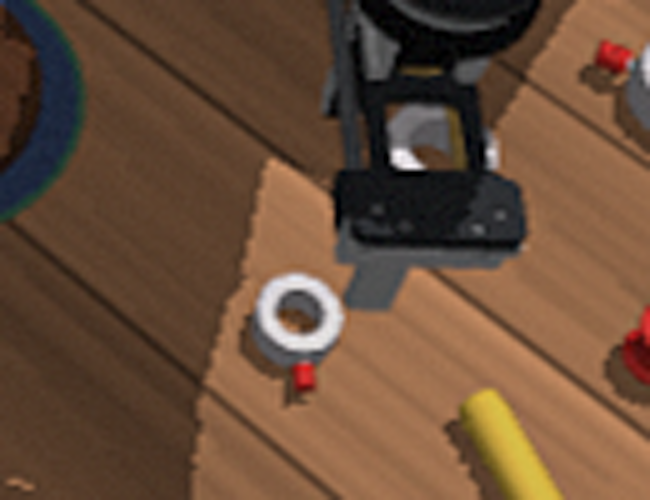

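The collar sits at crop (300,318) with its screw at (303,377), clear of the fingers. Descend and centre it along the screw axis with a soft pinch.

Request:
{"api": "send_rows", "payload": {
  "rows": [
    {"dx":1.7,"dy":-0.8,"dz":25,"roll":0,"jaw":-1},
    {"dx":0,"dy":0,"dz":35,"roll":0,"jaw":-1},
    {"dx":0,"dy":0,"dz":35,"roll":0,"jaw":-1},
    {"dx":0,"dy":0,"dz":30,"roll":0,"jaw":-1},
    {"dx":0,"dy":0,"dz":18,"roll":0,"jaw":-1},
    {"dx":0,"dy":0,"dz":8,"roll":0,"jaw":-1},
    {"dx":0,"dy":0,"dz":4,"roll":0,"jaw":-0.1},
    {"dx":0,"dy":0,"dz":0,"roll":0,"jaw":-0.1},
    {"dx":0,"dy":0,"dz":0,"roll":0,"jaw":-0.2},
    {"dx":0,"dy":0,"dz":0,"roll":0,"jaw":-0.25},
    {"dx":0,"dy":0,"dz":0,"roll":0,"jaw":-0.3},
    {"dx":0,"dy":0,"dz":0,"roll":0,"jaw":-0.3}
  ],
  "force": 3
}}

```text
time_s: 14.78
ee_pos: [0.5003, 0.263, 0.0112]
eef_rot: [3.141, 0.0, 2.303]
force: [-0.4, -0.3, -0.2]
grip_width: 0.0616
grip_force: 0.4
```

```bash
python3 -c "
from h import *
go(.500,.2624,.007)"
```

```text
t 14.78 pos [0.5003 0.263  0.0112] rot [179.9   0.  132. ] q6 -0.31 F [-0.4 -0.3 -0.2] gw 0.06159890195450451 gf 0.35984201298560947
dx dy dz mm [-0.2 -0.6  4.2]
```

Request:
{"api": "send_rows", "payload": {
  "rows": [
    {"dx":0,"dy":0,"dz":0,"roll":0,"jaw":-1},
    {"dx":0,"dy":0,"dz":0,"roll":0,"jaw":-1},
    {"dx":0,"dy":0,"dz":0,"roll":0,"jaw":-1},
    {"dx":0,"dy":0,"dz":-30,"roll":0,"jaw":-1},
    {"dx":0,"dy":-8,"dz":-30,"roll":0,"jaw":-1},
    {"dx":0,"dy":0,"dz":0,"roll":7,"jaw":-1},
    {"dx":0,"dy":0,"dz":0,"roll":7,"jaw":-1},
    {"dx":0,"dy":0,"dz":0,"roll":7,"jaw":-1},
    {"dx":0,"dy":0,"dz":0,"roll":7,"jaw":-1},
    {"dx":0,"dy":0,"dz":0,"roll":7,"jaw":-1},
    {"dx":0,"dy":0,"dz":0,"roll":7,"jaw":-1},
    {"dx":0,"dy":0,"dz":0,"roll":7,"jaw":-1}
  ]
}}

```text
time_s: 15.78
ee_pos: [0.4941, 0.2576, 0.0705]
eef_rot: [3.142, 0.0, 1.442]
force: [-0.1, 0.9, -1.0]
grip_width: 0.0941
grip_force: 0.0
```

Request:
{"api": "send_rows", "payload": {
  "rows": [
    {"dx":0,"dy":0,"dz":0,"roll":7,"jaw":-1},
    {"dx":0,"dy":0,"dz":0,"roll":7,"jaw":-1},
    {"dx":0,"dy":0,"dz":0,"roll":7,"jaw":-1},
    {"dx":0,"dy":0,"dz":0,"roll":7,"jaw":-1},
    {"dx":0,"dy":0,"dz":0,"roll":7,"jaw":-1},
    {"dx":0,"dy":0,"dz":0,"roll":6,"jaw":-1},
    {"dx":0,"dy":0,"dz":0,"roll":0,"jaw":-1},
    {"dx":0,"dy":0,"dz":0,"roll":0,"jaw":-1},
    {"dx":0,"dy":0,"dz":0,"roll":0,"jaw":-1}
  ]
}}

```text
time_s: 16.53
ee_pos: [0.4941, 0.2575, 0.0704]
eef_rot: [-3.142, 0.0, 0.736]
force: [0.6, 0.4, -1.3]
grip_width: 0.0939
grip_force: 0.0
```

```bash
python3 - <<'E'
from h import *
go(.4944,.2576,.007)
s=cam('scene'); P=cloud(s); b=(375,260,415,305)
q=P[b[1]:b[3],b[0]:b[2]].reshape(-1,3); q=q[(q[:,2]>.018)&(q[:,2]<.03)]; print(q.min(0)+.023)
uv=pts(mask(s,(0,150,60),(6,255,255),b)); r=ray(s,*uv.mean(0),.014); print(len(uv),r,np.degrees(np.arctan2(*(r-q.min(0)-.023)[[1,0]])))
E
```

```text
t 16.53 pos [0.4941 0.2575 0.0704] rot [-180.     0.    42.2] q6 1.25 F [ 0.6  0.4 -1.3] gw 0.09388277993628241 gf 0.0
dx dy dz mm [ 0.3  0.2 63.4]
[0.49685313 0.26073887 0.04129875]
22 [0.51942845 0.28052678 0.014     ] 41.23548806110428
```

Request:
{"api": "send_rows", "payload": {
  "rows": [
    {"dx":0,"dy":0,"dz":30,"roll":0,"jaw":-1},
    {"dx":0,"dy":0,"dz":20,"roll":0,"jaw":-1},
    {"dx":0,"dy":0,"dz":10,"roll":0,"jaw":-1},
    {"dx":0,"dy":0,"dz":4,"roll":0,"jaw":-1},
    {"dx":0,"dy":0,"dz":0,"roll":0,"jaw":0},
    {"dx":0,"dy":0,"dz":0,"roll":0,"jaw":0},
    {"dx":0,"dy":0,"dz":0,"roll":0,"jaw":0},
    {"dx":0,"dy":0,"dz":0,"roll":0,"jaw":0.5},
    {"dx":0,"dy":0,"dz":0,"roll":0,"jaw":1},
    {"dx":0,"dy":0,"dz":0,"roll":0,"jaw":1},
    {"dx":0,"dy":0,"dz":0,"roll":0,"jaw":1},
    {"dx":0,"dy":0,"dz":0,"roll":0,"jaw":1}
  ],
  "force": 15
}}

```text
time_s: 17.58
ee_pos: [0.4942, 0.2575, 0.0066]
eef_rot: [3.141, -0.0, 0.733]
force: [-0.6, -1.0, 2.4]
grip_width: 0.0468
grip_force: 15.0
```

Request:
{"api": "send_rows", "payload": {
  "rows": [
    {"dx":0,"dy":0,"dz":-10,"roll":0,"jaw":1},
    {"dx":0,"dy":0,"dz":-20,"roll":0,"jaw":1},
    {"dx":0,"dy":0,"dz":-30,"roll":0,"jaw":1},
    {"dx":0,"dy":0,"dz":-30,"roll":0,"jaw":1},
    {"dx":0,"dy":0,"dz":-30,"roll":0,"jaw":1},
    {"dx":0,"dy":0,"dz":-20,"roll":5,"jaw":1},
    {"dx":0,"dy":0,"dz":-10,"roll":5,"jaw":1},
    {"dx":0,"dy":0,"dz":0,"roll":5,"jaw":1},
    {"dx":0,"dy":0,"dz":0,"roll":5,"jaw":1},
    {"dx":0,"dy":0,"dz":0,"roll":5,"jaw":1},
    {"dx":0,"dy":0,"dz":0,"roll":5,"jaw":1},
    {"dx":0,"dy":0,"dz":0,"roll":5,"jaw":1}
  ]
}}

```text
time_s: 18.58
ee_pos: [0.494, 0.2575, 0.1572]
eef_rot: [-3.141, -0.0, 0.117]
force: [-0.9, 1.3, -1.3]
grip_width: 0.0466
grip_force: 15.0
```

```bash
python3 - <<'E'
from h import *
go(.5278,.0085,.157)
s=cam('scene'); P=cloud(s); b=(279,189,359,264)
Q=P[b[1]:b[3],b[0]:b[2]].reshape(-1,3)
for lo,hi in((.018,.030),(.048,.06),(.1,.107)):
    q=Q[(Q[:,2]>lo)&(Q[:,2]<hi)]; print('stand',lo,len(q),(q.max(0)+q.min(0))/2,np.ptp(q,axis=0))
uv=pts(mask(s,(22,150,120),(35,255,255),b)); w=np.array([ray(s,*x,.025) for x in uv]); print('arrow',len(uv),w.mean(0))
m=mask(s,(12,90,40),(30,255,255),b); q=P[(m>0)&(P[...,2]>.06)&(P[...,2]<.1)]; print(len(q),q.mean(0),np.linalg.svd(q-q.mean(0))[2][2] if len(q)>3 else '')
save('lift.png',s['frame'][140:300,270:460],4)
E
```

```text
t 18.58 pos [0.494  0.2575 0.1572] rot [-180.    -0.     6.7] q6 1.87 F [-0.9  1.3 -1.3] gw 0.046591785917697984 gf 14.996712729334831
dx dy dz mm [4.400e+00 2.512e+02 2.000e-01]
stand 0.018 1320 [0.52771152 0.01126501 0.02389754] [0.13992735 0.13933637 0.01158319]
stand 0.048 95 [0.52708547 0.01235425 0.05369592] [0.03945901 0.03651864 0.01075366]
stand 0.1 30 [0.52655337 0.01248478 0.10314763] [0.01230913 0.01728784 0.0060802 ]
arrow 56 [0.57626378 0.01749943 0.025     ]
38 [0.53349189 0.01011595 0.07997615] [0.99671239 0.07851462 0.01999644]
```

View pics/lift.png

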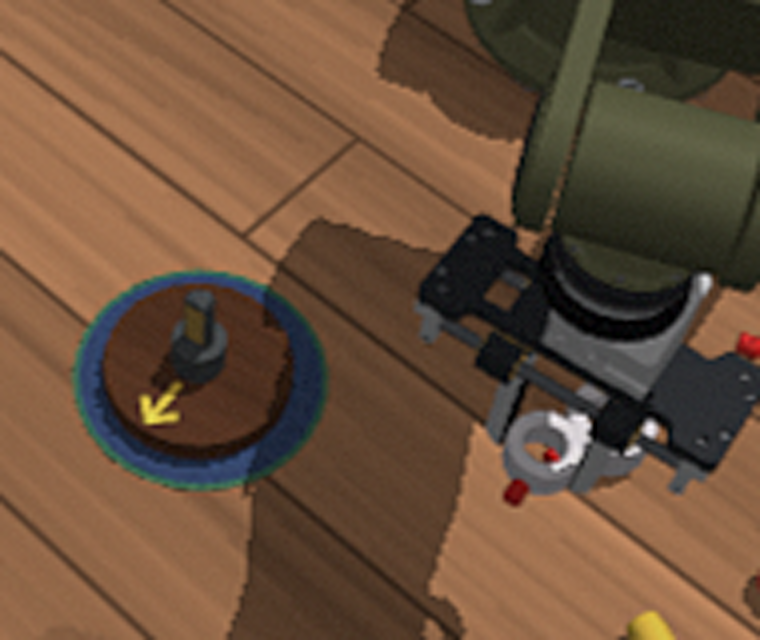

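The picture shows the collar held level between the fingers, screw to the front at (515,490), and the flat facing along the arrow at (165,410). Carry it over the spindle.

Request:
{"api": "send_rows", "payload": {
  "rows": [
    {"dx":0,"dy":10,"dz":0,"roll":0,"jaw":1},
    {"dx":0.4,"dy":20,"dz":0,"roll":0,"jaw":1},
    {"dx":0.4,"dy":27,"dz":0,"roll":0,"jaw":1},
    {"dx":0.4,"dy":27,"dz":0,"roll":0,"jaw":1},
    {"dx":0.4,"dy":27,"dz":0,"roll":0,"jaw":1},
    {"dx":0.4,"dy":27,"dz":0,"roll":0,"jaw":1},
    {"dx":0.4,"dy":27,"dz":0,"roll":0,"jaw":1},
    {"dx":0.4,"dy":27,"dz":0,"roll":0,"jaw":1},
    {"dx":0.4,"dy":27,"dz":0,"roll":0,"jaw":1},
    {"dx":0.4,"dy":20,"dz":0,"roll":0,"jaw":1},
    {"dx":0.4,"dy":12,"dz":0,"roll":0,"jaw":1},
    {"dx":0,"dy":0,"dz":0,"roll":0,"jaw":1}
  ]
}}

```text
time_s: 19.63
ee_pos: [0.5286, 0.0067, 0.1567]
eef_rot: [3.141, -0.0, 0.121]
force: [0.0, 1.0, -0.5]
grip_width: 0.0464
grip_force: 15.0
```

```bash
python3 - <<'E'
from h import *
go(.5278,.0081,.157)
s=cam('scene'); P=cloud(s); Q=P.reshape(-1,3); Q=Q[np.hypot(Q[:,0]-.53,Q[:,1]-.01)<.06]
for lo,hi in((.018,.030),(.048,.06),(.1,.107),(.166,.18)):
    q=Q[(Q[:,2]>lo)&(Q[:,2]<hi)]; print(lo,len(q),(q.max(0)+q.min(0))/2,np.ptp(q,axis=0))
u=proj(s,(.528,.01,.13)).astype(int); save('over.png',s['frame'][u[1]-60:u[1]+60,u[0]-70:u[0]+70],5)
E
```

```text
t 19.63 pos [0.5286 0.0067 0.1567] rot [180.  -0.   7.] q6 1.39 F [ 0.   1.  -0.5] gw 0.046387436138685116 gf 14.999511614441872
dx dy dz mm [-0.6 -1.5 -0.3]
0.018 916 [0.52995576 0.01012744 0.02433761] [0.11975187 0.11876884 0.01091733]
0.048 95 [0.52732831 0.01205541 0.05380557] [0.03934574 0.03722112 0.01118541]
0.1 27 [0.52749522 0.01124765 0.1034981 ] [0.01443976 0.01663779 0.0064972 ]
0.166 191 [0.53775387 0.00997299 0.17259699] [0.05872266 0.07043408 0.01316365]
```

View pics/over.png

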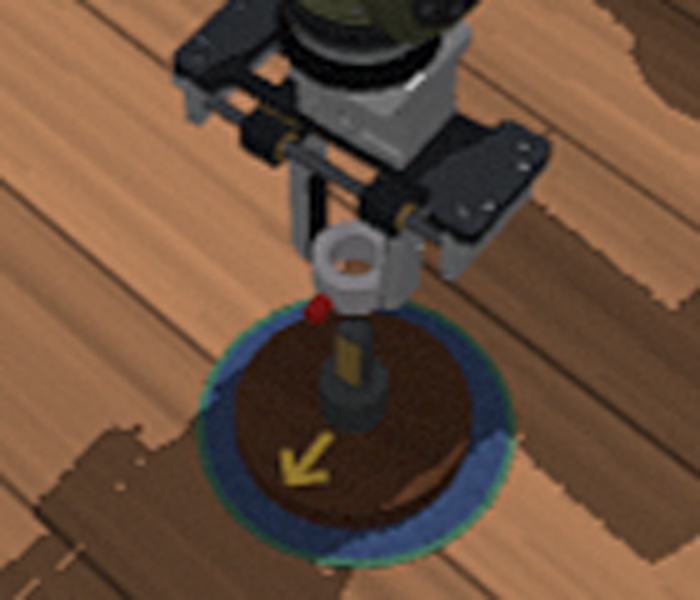

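The collar is above the spindle, with the screw on the arrow side. Centre and descend, slowly near the taper.

Request:
{"api": "send_rows", "payload": {
  "rows": [
    {"dx":-0.6,"dy":-1.5,"dz":10,"roll":0,"jaw":1},
    {"dx":0,"dy":0,"dz":15,"roll":0,"jaw":1},
    {"dx":0,"dy":0,"dz":10,"roll":0,"jaw":1},
    {"dx":0,"dy":0,"dz":5,"roll":0,"jaw":1},
    {"dx":0,"dy":0,"dz":2,"roll":0,"jaw":1},
    {"dx":0,"dy":0,"dz":2,"roll":0,"jaw":1},
    {"dx":0,"dy":0,"dz":2,"roll":0,"jaw":1},
    {"dx":0,"dy":0,"dz":2,"roll":0,"jaw":1},
    {"dx":0,"dy":0,"dz":2,"roll":0,"jaw":1},
    {"dx":0,"dy":0,"dz":0,"roll":0,"jaw":1}
  ]
}}

```text
time_s: 20.52
ee_pos: [0.5277, 0.0101, 0.1063]
eef_rot: [3.141, 0.0, 0.122]
force: [-0.3, -2.0, -2.3]
grip_width: 0.0465
grip_force: 15.0
```

```bash
python3 -c "
from h import *
go(.5278,.0081,.0736)"
```

```text
t 20.52 pos [0.5277 0.0101 0.1063] rot [180.   0.   7.] q6 1.4 F [-0.3 -2.  -2.3] gw 0.0465252158031347 gf 14.999599009752274
dx dy dz mm [-0.2  2.  32.7]
```

Request:
{"api": "send_rows", "payload": {
  "rows": [
    {"dx":0,"dy":1.2,"dz":0,"roll":0,"jaw":1},
    {"dx":0,"dy":0,"dz":2,"roll":0,"jaw":1},
    {"dx":0,"dy":0,"dz":2,"roll":0,"jaw":1},
    {"dx":0,"dy":0,"dz":2,"roll":0,"jaw":1},
    {"dx":0,"dy":0,"dz":2,"roll":0,"jaw":1},
    {"dx":0,"dy":0,"dz":0,"roll":0,"jaw":1}
  ]
}}

```text
time_s: 21.02
ee_pos: [0.5277, 0.0091, 0.098]
eef_rot: [-3.141, 0.001, 0.122]
force: [0.6, -0.7, 0.3]
grip_width: 0.0464
grip_force: 15.0
```

```bash
python3 -c "
from h import *
go(.5278,.0081,.0736)"
```

```text
t 21.02 pos [0.5277 0.0091 0.098 ] rot [-180.    0.    7.] q6 1.4 F [ 0.6 -0.7  0.3] gw 0.04639785534513923 gf 14.999761953949928
dx dy dz mm [-0.   1.  24.4]
```

Request:
{"api": "send_rows", "payload": {
  "rows": [
    {"dx":0,"dy":0.4,"dz":2,"roll":0,"jaw":1},
    {"dx":0,"dy":0,"dz":2,"roll":0,"jaw":1},
    {"dx":0,"dy":0,"dz":2,"roll":0,"jaw":1},
    {"dx":0,"dy":0,"dz":2,"roll":0,"jaw":1},
    {"dx":0,"dy":0,"dz":2,"roll":0,"jaw":1},
    {"dx":0,"dy":0,"dz":0,"roll":0,"jaw":1}
  ]
}}

```text
time_s: 21.52
ee_pos: [0.5277, 0.0087, 0.088]
eef_rot: [-3.141, 0.001, 0.122]
force: [-1.0, 0.2, -0.5]
grip_width: 0.0465
grip_force: 15.0
```

Request:
{"api": "send_rows", "payload": {
  "rows": [
    {"dx":0,"dy":0,"dz":2,"roll":0,"jaw":1},
    {"dx":0,"dy":0,"dz":2,"roll":0,"jaw":1},
    {"dx":0,"dy":0,"dz":2,"roll":0,"jaw":1},
    {"dx":0,"dy":0,"dz":2,"roll":0,"jaw":1},
    {"dx":0,"dy":0,"dz":2,"roll":0,"jaw":1},
    {"dx":0,"dy":0,"dz":2,"roll":0,"jaw":1},
    {"dx":0,"dy":0,"dz":2,"roll":0,"jaw":1},
    {"dx":0,"dy":0,"dz":0,"roll":0,"jaw":1},
    {"dx":0,"dy":0,"dz":0,"roll":0,"jaw":1},
    {"dx":0,"dy":0,"dz":0,"roll":0,"jaw":1},
    {"dx":0,"dy":0,"dz":0,"roll":0,"jaw":1}
  ]
}}

```text
time_s: 22.43
ee_pos: [0.528, 0.0087, 0.0746]
eef_rot: [3.142, -0.0, 0.122]
force: [0.2, -0.0, -0.3]
grip_width: 0.0465
grip_force: 15.0
```

```bash
python3 - <<'E'
from h import *
go(.5278,.0081,.0736)
s=cam('scene'); P=cloud(s); Q=P.reshape(-1,3); Q=Q[np.hypot(Q[:,0]-.53,Q[:,1]-.01)<.085]
q=Q[(Q[:,2]>.018)&(Q[:,2]<.03)]; print(len(q),(q.max(0)+q.min(0))/2,np.ptp(q,axis=0))
b=(270,180,370,270); uv=pts(mask(s,(22,150,120),(35,255,255),b)); w=np.array([ray(s,*x,.025) for x in uv]); print('arrow',len(uv),w.mean(0))
uv=pts(mask(s,(0,150,60),(6,255,255),b)); print('red',len(uv),ray(s,*uv.mean(0),.08), [P[v,u].round(3) for u,v in uv[:4]])
save('end.png',s['frame'][180:270,265:375],6)
E
```

```text
t 22.43 pos [0.528  0.0087 0.0746] rot [180.  -0.   7.] q6 1.4 F [ 0.2 -0.  -0.3] gw 0.04651176598905674 gf 14.999795705080032
dx dy dz mm [-0.3  0.6  1. ]
1103 [0.53003102 0.0114272  0.02392515] [0.13500008 0.13925178 0.01179838]
arrow 33 [0.57586495 0.01714963 0.025     ]
red 25 [0.56155112 0.01495323 0.08      ] [array([ 0.53 , -0.017,  0.022]), array([0.555, 0.012, 0.083]), array([ 0.536, -0.016,  0.025]), array([0.561, 0.013, 0.087])]
```

View pics/end.png

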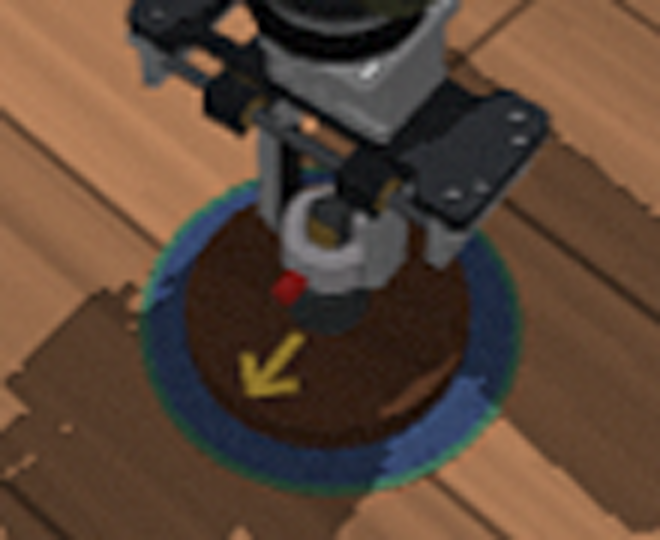

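The collar is on the spindle, level, with its screw at (290,288) toward the arrow and a clear gap above the hub. The arm shows no net force. Handing in.

```bash
python3 -c "
from station import *
print(hand_in())"
```

```text
the job is handed in; nothing more can be done
None
```

I handed the job in at about 22 s, but no verdict came back; at the last check the stand was on the mat, the flat faced the arrow, and the collar was still gripped level on the spindle with its screw over the flat.

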